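Move the stock on three bench stands round by one place

TASK

The three little stock stands at the left of the monitor are loaded one place out: put the brown bottle on the hexagonal stand, the white tin on the square stand and the blue hex-key set on the round stand, using the empty cork mat (or another free spot) to park one thing on the way. Each must finish as upright as it stands now, flat in the middle of its recess, with everything let go; do not knock anything over on the way, and leave the tape roll and the marker pen where they are.

Things in the scene. Friction and masses are not known exactly. Their poses are not given: they have to be found in the camera images.
- round_stand_seat (a point): round tray of plain grey painted metal, fixed to the worktop. The recess is 70 mm in diameter, surrounded by a rim 5 mm wide (80 mm across outside). Recess floor 3 mm above the worktop, rim top 6 mm above it, so the recess is 3 mm deep. The point is the centre of the recess floor (z = 0.003); z up. At the start the bottle stands on it; the hex-key set belongs on it.
- hex_stand_seat (a point): hexagonal tray of plain grey painted metal, fixed to the worktop. The recess is 70 mm across its flats, surrounded by a rim 5 mm wide (80 mm across outside). Recess floor 3 mm above the worktop, rim top 6 mm above it, so the recess is 3 mm deep. The point is the centre of the recess floor (z = 0.003); z up. At the start the tin stands on it; the bottle belongs on it.
- square_stand_seat (a point): square tray of plain grey painted metal, fixed to the worktop. The recess is 70 mm across its flats, surrounded by a rim 5 mm wide (80 mm across outside). Recess floor 3 mm above the worktop, rim top 6 mm above it, so the recess is 3 mm deep. The point is the centre of the recess floor (z = 0.003); z up. At the start the hex-key set stands on it; the tin belongs on it. x and y axes are square to its sides.
- mat_top (a point): square brown cork mat, 80 x 80 x 3 mm, flat and fixed on the worktop, empty at the start: a place to park. (The stands and the mat all lie to the left of the tall monitor, whose near edge is about 0.45 m ahead of the robot and a little to its right: go round in front of it with the arm drawn in.) The point is the centre of its top face (z = 0.003); x square to a side.
- bottle_mid (a point): brown reagent bottle with a blue screw cap, upright, 56 mm diameter, 105 mm high, about 0.14 kg. The point is on its axis half-way up, 52.5 mm above its underside; z along its axis, up. Grip it round the body with the fingers opened past 56 mm from the top down: treat it as a plain 56 mm cylinder over its whole height, cap included.
- tin_mid (a point): low round white screw tin, 54 mm diameter (its lid, the upper 12 mm), 26 mm high, about 0.07 kg. The point is its centre, 13 mm above its underside; z along its axis, up.
- key_set_mid (a point): blue hex-key set: two upright blue plates side by side with white keys folded between them, 26 mm along its x, 42 mm along its y, 20 mm high; the plates are stiff: grip across the 26 mm (24 mm over the plates, 26 over the rivet heads). The point is its centre, 10 mm above its underside; z up, x across the plates.
- tape_mid (a point): roll of cream tape lying flat, 64 mm diameter, 19 mm high, a bystander to leave where it is. The point is its centre, 9.5 mm above the worktop.
- marker_mid (a point): marker pen lying on the worktop, 135 mm long along its y, 16 mm thick, a bystander to leave where it is. The point is its middle, 7 mm above the worktop.
There are look-alikes about, which are no part of the job. Several things look just like the part that bears key_set_mid: the one meant starts farthest to the robot's left.

How it is judged:
By the outcome, as a careful person would: the job done as asked, in the order asked, and still so for the second after the job is handed in, with the robot touching nothing.
It also fails if it takes over 112 s, if anything falls off the work surface, if the arm or the gripper's body presses on something with over 40 N, if the wrist force passes 120 N, or if a joint passes its speed limit or range.

ROBOT

A 6-joint arm with a two-finger parallel gripper is mounted at the origin on the work surface; the furniture and walls round the work are solid. World frame = base frame: x ahead of the robot, y to its left, z up, the work surface at z = 0. Lengths are in m, angles in rad, forces in N, time in s.
With the tool pointing down it reaches from about 0.35 to 0.8 m from the base axis. Payload 7.3 kg.
Tool frame: the origin (TCP) lies between the finger pads; the fingertips stand 25 mm ahead of it and the grasp point (between the pads) lies 6 mm ahead of it (r.tip_extent is the distance from the TCP to the fingertips, in m); z points along the fingers, y is the line along which they close (so a half turn about z gives the same grasp; the last joint's range is limited). The gripper opens to 85 mm and grips with 20 to 120 N. Pads are 22 mm wide; open, the fingers measure 114 mm over their backs; the gripper's body (76 mm by 85 mm) begins 54 mm behind the grasp point. The pads swing forward as they close: fully open they stand 13 mm farther back than shut.
Start: joints at [-1.356, 0.342, 1.524, -0, 1.275, -0.146], TCP at [0.185, -0.491, 0.256] pointing down, gripper open.
Joint ranges: [-2.53, 2.53], [-0.77, 2.02], [0.04, 2.7], [-1, 4.14], [0.28, 2.66], [-3.11, 3.11]. Speed limits (rad/s): [2.57, 2.57, 3.14, 3.14, 3.14, 3.14].

INTERFACE

Orientations are given as a unit quaternion [x, y, z, w].
In Python, from workcell import r, command_gripper, optics gives the robot as it stands. The module is installed in compiled form; this text tells all that it offers. Calls block until the motion is done:
- r.reach(position, orientation): joint-space move of the TCP to a pose.
- r.move_straight(position, orientation=None, speed=0.15, max_force=None): straight line of the TCP; orientation=None keeps the orientation; speed is the mean speed in m/s. With max_force (N) it stops when the force on the tool has changed by that much, and returns True; else False.
- r.movej(angles): joint-space move.
- command_gripper(opening, force=None): finger opening in m; force is the grip in N (None keeps the last); returns when the fingers have stopped.
- r.hold(seconds).
- r.solve_ik(position, orientation): joint angles nearest the present ones, or None.
- r.read_state(): the state.
- optics.get_image(name): name is "side" or "top" or "wrist"; returns (picture, depth): 400x640x3 uint8, red, green, blue; 400x640 float32, m along the optical axis (not along the pixel's ray), 0 where there is no reading.
- optics.camera_model(name): a dict with "K" (3x3 intrinsics, pixels), "k1" (the pictures are not rectified: a ray, as slopes to the right and down, at radius r is drawn at 1 + k1 r^2 times it, then the intrinsics apply), "R" (3x3) and "t" (3): a world point X has camera coordinates R X + t; the wrist camera has in their place "tool_from_camera" (4x4, takes a point from camera to tool coordinates, whose origin is the TCP and whose axes are the flange's). Camera axes: x right, y down, z forward; pixel columns grow to the right and rows downward; lengths in m; the calibration is good to about 2 mm. A picture is of the moment at which its call begins: read the wrist's pose just before it. camera_model takes no time and is no camera call.
A pose or a line that the arm cannot do raises r.PlanningError and nothing moves.
- r.finish_job(): hands the job in; it is judged then, once.
The state is a dict: "time_s": time; "joint_positions": joint angles; "dq": joint speeds; "tau": joint torques, N m; "eef_pos": TCP position; "eef_rot": TCP orientation; "contact_force": force on the tool from outside, world axes, zero at the start; "torque": the same for the moment, N m; "grip_width": finger opening in m; "grip_force": force on a finger pad.
Only numpy, scipy, OpenCV 4.12 (cv2) and the standard library are available. Lean on these libraries where they do the work, as an engineer would, in place of code of your own. Each camera call takes 0.05 s, during which the arm holds its last target. There are 200 camera calls.

## Working session

There is one attempt and no reset: what is moved stays moved. The work goes in short steps, each a Python script; the robot and the scene stay as the last script left them, time stands still between calls to the robot, and variables do not carry over. Pictures are saved under pics/ and viewed, at most 14 in all, crops included, and the job is handed in when it is done.

```bash
mkdir -p pics
cat > h.py <<'E'
import numpy as np, cv2
from workcell import r, command_gripper, optics
from scipy.spatial.transform import Rotation as Ro
def save(n,im): cv2.imwrite(f'pics/{n}.png', im[:,:,::-1])
E
python3 - <<'E'
from h import *
for n in ("top","side"):
    im,d=optics.get_image(n); save(n,im); np.save(n+'_d',d); np.save(n,im)
    m=optics.camera_model(n); print(n,m)
print(optics.camera_model("wrist")); s=r.read_state(); print(s['eef_pos'],s['eef_rot'],s['time_s'],r.tip_extent)
E
```

```text
top {'K': array([[432.01500856,   0.        , 318.49595114],
       [  0.        , 432.01500856, 196.91443767],
       [  0.        ,   0.        ,   1.        ]]), 'k1': -0.08721837617192361, 'R': array([[-0.01506957, -0.99988532,  0.00150351],
       [-0.9834318 ,  0.01454989, -0.18069367],
       [ 0.18065107, -0.00420158, -0.98353827]]), 't': array([0.12553291, 0.58701599, 0.82257574])}
side {'K': array([[442.07502793,   0.        , 312.21807772],
       [  0.        , 442.07502793, 204.91717156],
       [  0.        ,   0.        ,   1.        ]]), 'k1': -0.06009105922961952, 'R': array([[-0.65996001, -0.75118332,  0.01328148],
       [-0.64032993,  0.55314612, -0.53292303],
       [ 0.3929763 , -0.36021242, -0.84605948]]), 't': array([0.45321602, 0.3526881 , 0.79544617])}
{'K': array([[275.75579213,   0.        , 320.93342093],
       [  0.        , 275.75579213, 194.39494063],
       [  0.        ,   0.        ,   1.        ]]), 'k1': 0.013459187418153018, 'tool_from_camera': array([[-5.57185121e-04, -9.64256274e-01, -2.64970807e-01,
         6.55300089e-02],
       [ 9.99999691e-01, -3.90265684e-04, -6.82599027e-04,
        -1.05069259e-03],
       [ 5.54791381e-04, -2.64971105e-01,  9.64256193e-01,
        -1.16145854e-01],
       [ 0.00000000e+00,  0.00000000e+00,  0.00000000e+00,
         1.00000000e+00]])}
[ 0.1852944  -0.49086947  0.25569465] [ 9.83774657e-01  1.79407185e-01 -1.70050827e-05 -6.96562858e-04] 0.1 0.025
```

View pics/top.png

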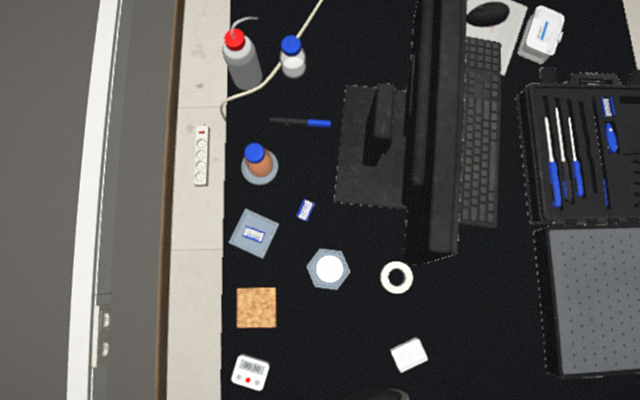

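View pics/side.png

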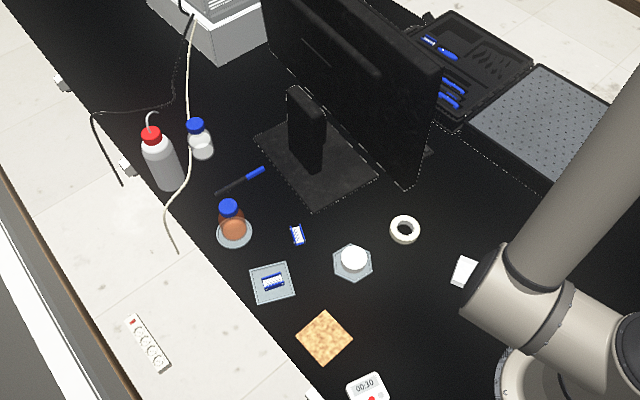

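The top view shows:

| Thing | Pixel |
|---|---|
| Bottle on round stand | (258,165) |
| Key set on square stand | (254,234) |
| Tin on hex stand | (328,269) |
| Mat | (257,308) |
| Tape | (397,278) |
| Marker | (300,122) |
| Decoy key set | (305,210) |

The side view agrees with this. The monitor's near corner is at about (430,260).

```bash
cat >> h.py <<'E'
def ray(name,uv,pose=None):
    """origin and slopes->world directions for pixels uv (N,2)"""
    m=optics.camera_model(name); k=m['k1']
    p=cv2.undistortPoints(np.float64(uv).reshape(-1,1,2),m['K'],np.array([k,0,0,0.])).reshape(-1,2)
    d=np.c_[p,np.ones(len(p))]
    if name=='wrist':
        T=m['tool_from_camera']; Rt=Ro.from_quat(pose[1]).as_matrix()
        return pose[0]+Rt@T[:3,3], d@(Rt@T[:3,:3]).T
    return -m['R'].T@m['t'], d@m['R']
def onplane(name,uv,z,pose=None):
    o,d=ray(name,uv,pose); return (o+d*((z-o[2])/d[:,2])[:,None])[:,:2]
def blobs(mask,amin=30):
    cs,_=cv2.findContours(mask.astype(np.uint8),cv2.RETR_EXTERNAL,cv2.CHAIN_APPROX_NONE)
    return [c.reshape(-1,2) for c in cs if cv2.contourArea(c)>amin]
def describe(name,mask,z,pose=None,amin=30):
    for c in blobs(mask,amin):
        w=onplane(name,c,z,pose)
        (x,y),(a,b),t=cv2.minAreaRect(np.float32(w*1000)); (cx,cy),rad=cv2.minEnclosingCircle(np.float32(w*1000))
        print(name,'px',c.mean(0).round(),'rect',np.round([x,y,a,b,t],1),'circ',np.round([cx,cy,rad],1))
E
python3 - <<'E'
from h import *
for n in('top','side'):
    im=np.load(n+'.npy'); h=cv2.cvtColor(im,cv2.COLOR_RGB2HSV); H,S,V=[h[...,i].astype(int) for i in range(3)]
    roi=np.zeros(V.shape,bool)
    if n=='top': roi[100:330,228:420]=1
    else: roi[190:370,205:425]=1
    print('stands'); describe(n,roi&(V>75)&~((H<25)&(S>90)),.006,amin=300)
    print('mat'); describe(n,roi&(H<25)&(S>90)&(V>90),.003,amin=150)
    print('white tin top z.029'); describe(n,roi&(V>190)&(S<50),.029,amin=60)
    print('blue cap/keys'); describe(n,roi&(H>105)&(H<130)&(S>130)&(V>60),.108); 
    print(' at keys z'); describe(n,roi&(H>105)&(H<130)&(S>130)&(V>60),.023)
# monitor near part: depth points
d=np.load('top_d.npy'); ys,xs=np.mgrid[60:290:3,330:500:3]; uv=np.c_[xs.ravel(),ys.ravel()]
o,dr=ray('top',uv); P=o+dr*d[uv[:,1],uv[:,0]][:,None]; P=P[(d[uv[:,1],uv[:,0]]>0)&(P[:,2]>.05)]
for lo,hi in((.05,.15),(.15,.3),(.3,.45),(.45,.7)):
    q=P[(P[:,2]>lo)&(P[:,2]<hi)]
    if len(q): print(lo,len(q),q.min(0).round(3),q.max(0).round(3), q[q[:,0].argmin()].round(3),q[q[:,1].argmax()].round(3))
E
```

```text
stands
top px [396. 277.] rect [425.9 -43.3  69.3  65.9  88.7] circ [425.4 -42.8  35.1]
top px [328. 269.] rect [446.2  99.1  81.9  91.1  51.6] circ [446.2  98.9  46.2]
top px [254. 233.] rect [522.5 255.   83.2  82.6  64.8] circ [522.6 255.2  56.3]
top px [259. 164.] rect [672.1 248.9  93.9  80.5  45.4] circ [674.5 248.7  49.4]
mat
top px [256. 307.] rect [369.  250.4  81.3  81.5  89.9] circ [368.8 249.7  55.5]
top px [260. 164.] rect [673.2 240.9  49.3  54.   30.4] circ [678.1 243.4  30.7]
white tin top z.029
top px [396. 277.] rect [426.  -39.1  63.4  60.2  88.7] circ [426.  -38.8  32.1]
top px [326. 266.] rect [447.3  98.2  61.   58.6  52.1] circ [446.3 101.5  32.8]
top px [248. 231.] rect [525.5 257.3  52.9  33.4  79.1] circ [520.6 259.1  27.3]
top px [305. 210.] rect [566.9 144.7  14.8  38.1  66.5] circ [566.7 145.2  19.4]
blue cap/keys
top px [300. 207.] rect [559.8 152.1   5.2  39.3  65. ] circ [559.  150.3  19.6]
top px [254. 152.] rect [6.694e+02 2.419e+02 4.060e+01 3.710e+01 6.000e-01] circ [669.4 241.1  21.1]
top px [319. 123.] rect [726.5 113.8  47.2  16.6  89.2] circ [7
[... 1533 characters left out ...]
5.6 277.8  34.5   7.9  69. ] circ [477.3 277.2  17.3]
side px [228. 207.] rect [665.4 245.1  37.8  45.2  53.9] circ [665.9 244.8  23.2]
 at keys z
side px [274. 285.] rect [505.5 260.3  38.4   8.8  69. ] circ [507.4 259.6  19.2]
side px [228. 207.] rect [717.  223.8  42.1  50.3  53.9] circ [717.5 223.5  25.8]
0.05 52 [ 0.448 -0.05   0.052] [0.76  0.022 0.148] [ 0.448 -0.05   0.148] [0.668 0.022 0.095]
0.15 288 [ 0.448 -0.056  0.15 ] [0.789 0.022 0.299] [ 0.448 -0.056  0.168] [0.669 0.022 0.15 ]
0.3 922 [ 0.45  -0.058  0.301] [ 0.751 -0.     0.45 ] [ 0.45  -0.036  0.367] [ 0.458 -0.     0.436]
0.45 206 [ 0.453 -0.054  0.45 ] [ 0.678 -0.01   0.454] [ 0.453 -0.029  0.451] [ 0.463 -0.01   0.451]
```

```bash
cat >> h.py <<'E'
def down(deg):
    a=np.radians(deg)/2; return np.array([np.cos(a),np.sin(a),0,0])
def look(n):
    s=r.read_state(); im,d=optics.get_image('wrist'); save(n,im); p=(np.array(s['eef_pos']),np.array(s['eef_rot']))
    np.savez(n,im=im,d=d,p=p[0],q=p[1]); return im,d,p
def load(n):
    z=np.load(n+'.npz'); return z['im'],z['d'],(z['p'],z['q'])
E
python3 - <<'E'
from h import *
a=np.array(r.read_state()['joint_positions']); ok=None
for z in (.2,.25,.3):
    for R in (.40,.37,.35,.33,.31):
        th=a[0]; e=r.solve_ik([R*.213,-R*.977,z],down(20.7))
        # ik at actual heading of start TCP
        u=np.array([.1853,-.4909])/.5247
        e=r.solve_ik([*(R*u),z],down(20.7)); print(z,R,None if e is None else np.round(e,2))
E
```

```text
0.2 0.4 [-1.4   0.18  1.93 -0.    1.04 -0.19]
0.2 0.37 [-1.42  0.12  1.99 -0.    1.02 -0.21]
0.2 0.35 [-1.43  0.08  2.04 -0.    1.02 -0.22]
0.2 0.33 [-1.44  0.05  2.08 -0.    1.01 -0.23]
0.2 0.31 [-1.46  0.01  2.12 -0.    1.01 -0.25]
0.25 0.4 [-1.4   0.12  1.84 -0.    1.18 -0.19]
0.25 0.37 [-1.42  0.06  1.91 -0.    1.17 -0.21]
0.25 0.35 [-1.43  0.02  1.95 -0.    1.17 -0.22]
0.25 0.33 [-1.44 -0.02  1.99 -0.    1.17 -0.23]
0.25 0.31 [-1.46 -0.06  2.03 -0.    1.17 -0.25]
0.3 0.4 [-1.4   0.07  1.75 -0.    1.32 -0.19]
0.3 0.37 [-1.42  0.01  1.81 -0.    1.32 -0.21]
0.3 0.35 [-1.43 -0.03  1.85 -0.    1.32 -0.22]
0.3 0.33 [-1.44 -0.07  1.89 -0.    1.32 -0.23]
0.3 0.31 [-1.46 -0.11  1.93 -0.    1.33 -0.25]
```

Run:
```python
from h import *
u=np.array([.1853,-.4909])/.5247
r.move_straight([*(.32*u),.27],down(20.7),speed=.2)
e=np.array(r.read_state()['joint_positions']); e[0]=np.radians(15); r.movej(e)
s=r.read_state(); print(s['eef_pos'],s['time_s'],s['contact_force'])
r.move_straight([.44,.17,.27],down(110),speed=.2)
look('w1'); s=r.read_state(); print(s['eef_pos'],s['joint_positions'],s['time_s'])
```

```text
[0.28149193 0.15404695 0.26999717] 3.0917 [ 0.48121825  0.76731848 -0.72302262]
[0.43918089 0.16980986 0.27001886] [ 2.05941949e-01  2.31400717e-01  1.64079003e+00  5.00324768e-05
  1.26993237e+00 -1.43270070e-01] 4.0917
```

View pics/w1.png

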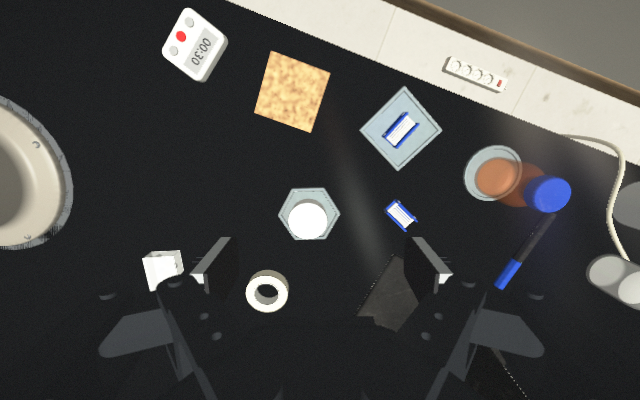

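The wrist view shows hex stand and tin at (308,214), square stand and key set at (400,129), round stand at (494,174), mat at (292,92). The open fingertips are near (225,240) and (412,240).

Run:
```python
from h import *
im,d,p=load('w1'); h=cv2.cvtColor(im,cv2.COLOR_RGB2HSV); H,S,V=[h[...,i].astype(int) for i in range(3)]
roi=np.zeros(V.shape,bool); roi[40:240,250:450]=1
cork=(H<25)&(S>60)
print('stands'); describe('wrist',roi&(V>75)&~cork,.006,p,300)
print('mat'); describe('wrist',roi&cork&(V>90),.003,p,300)
print('tin'); describe('wrist',roi&(V>200)&(S<25),.029,p,300)
# keys: blue+white inside square
k=np.zeros_like(roi); k[105:155,378:425]=1
kb=k&(((S>110)&(H>100)&(H<130))|((V>200)&(S<25)))
print('key'); describe('wrist',kb,.023,p,60)
# fingertip depth -> tool coords
T=optics.camera_model('wrist')['tool_from_camera']; m=optics.camera_model('wrist')
ys,xs=np.mgrid[225:300:4,190:460:4]; uv=np.c_[xs.ravel(),ys.ravel()]; dd=d[uv[:,1],uv[:,0]]; g=(dd>.02)&(dd<.2); uv=uv[g]; dd=dd[g]
q=cv2.undistortPoints(np.float64(uv).reshape(-1,1,2),m['K'],np.array([m['k1'],0,0,0.])).reshape(-1,2)
P=np.c_[q*dd[:,None],dd]@T[:3,:3].T+T[:3,3]; print(len(P),P.max(0),P.min(0)); i=P[:,2].argsort()[-5:]; print(P[i].round(4),uv[i])
```

```text
stands
wrist px [401. 215.] rect [569.4 145.5  25.6  50.3  65.2] circ [569.6 145.7  26.8]
wrist px [309. 213.] rect [443.4 101.9  90.4  79.9  20. ] circ [443.3 101.4  45.5]
wrist px [401. 128.] rect [519.2 255.9  80.1  80.7  64.8] circ [519.1 256.3  55.5]
wrist px [396.  55.] rect [4.708e+02 3.475e+02 1.725e+02 5.260e+01 4.000e-01] circ [471.  322.2  86.2]
mat
wrist px [291.  91.] rect [366.5 250.5  80.4  80.5   0.6] circ [366.8 250.4  55.7]
tin
wrist px [312. 213.] rect [445.4 109.8  72.4  69.5  20. ] circ [442.1 108.9  39.7]
wrist px [402. 128.] rect [513.3 254.9  72.5  72.3  64.9] circ [512.8 254.7  50.1]
wrist px [398.  55.] rect [469.  341.6  48.3 158.2  89.9] circ [469.  317.9  79.1]
key
wrist px [404. 133.] rect [523.5 252.5  64.9  45.8  72.5] circ [515.7 254.9  33.3]
329 [0.01871607 0.05512846 0.01319615] [-0.00966144 -0.05733351 -0.04754236]
[[ 0.0063  0.0416  0.0118]
 [-0.0049 -0.0443  0.0119]
 [-0.003  -0.0443  0.0126]
 [ 0.0081  0.0417  0.0128]
 [-0.0011 -0.0444  0.0132]] [[406 245]
 [238 265]
 [238 261]
 [406 241]
 [238 257]]
```

Run:
```python
from h import *
r.move_straight([.444,.101,.16],down(110),speed=.2)
im,d,p=look('w2'); h=cv2.cvtColor(im,cv2.COLOR_RGB2HSV); H,S,V=[h[...,i].astype(int) for i in range(3)]
print('stand'); describe('wrist',(V>75)&~((H<25)&(S>60)),.006,p,1500)
for t in(225,240): print('tin'); describe('wrist',(V>t),.029,p,1500)
```

```text
stand
wrist px [501. 333.] rect [710.4  12.3  97.5  48.2   4.6] circ [710.6  12.6  52. ]
wrist px [137. 334.] rect [ 294.2 -139.1   95.1   48.2   35.7] circ [ 293.3 -138.    51. ]
wrist px [262. 298.] rect [424.9 -43.   78.4  67.1  82.6] circ [423.5 -42.9  39.3]
wrist px [116. 267.] rect [263.2 -60.5  65.4  65.   22.8] circ [262.8 -59.2  43.5]
wrist px [338. 205.] rect [468.7  81.7  82.6 154.1  51. ] circ [471.4  85.1  77.3]
wrist px [584. 124.] rect [654.7 242.9  68.1  79.3  10. ] circ [662.7 242.1  42.3]
wrist px [600.  12.] rect [611.1 331.9  25.8  93.8  89.9] circ [611.  319.2  46.9]
wrist px [475.  62.] rect [528.  251.6  81.9  98.9  64.9] circ [524.1 250.4  58.7]
tin
wrist px [260. 301.] rect [422.1 -28.3  61.   56.3  47. ] circ [423.7 -29.9  30.6]
wrist px [116. 267.] rect [276.2 -41.2  57.6  57.6  22.8] circ [275.6 -39.8  39. ]
wrist px [321. 187.] rect [441.2 106.2  79.8  70.2  21.9] circ [441.3 106.2  40.1]
wrist px [460.  57.] rect [510.1 245.   65.2  70.8  64.3] circ [508.6 242.9  45.4]
wrist px [295.  24.] rect [372.  229.7  71.6  47.8   1.1] circ [371.8 230.1  42.3]
tin
wrist px [260. 301.] rect [422.1 -28.3  61.   56.   48.4] circ [423.8 -30.   30.6]
wrist px [110. 270.] rect [272.2 -46.7  45.9  50.6  22.8] circ [272.4 -45.9  32.1]
wrist px [325. 194.] rect [445.2  98.8  57.8  53.    3.3] circ [445.6 102.5  31.2]
wrist px [295.  22.] rect [371.9 229.9  71.1  47.6   0.9] circ [371.8 230.1  42.3]
```

View pics/w2.png

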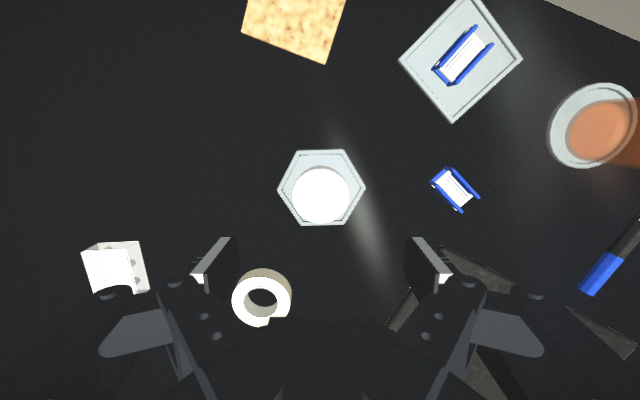

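The tin's lid is centred near (320,195) with a radius of about 28 px. The hex stand is centred near (321,188), and the two are roughly concentric once parallax is allowed for.

```bash
cat >> h.py <<'E'
def circles(im,roi,rr,p2=15):
    x0,x1,y0,y1=roi; g=cv2.medianBlur(cv2.cvtColor(im[y0:y1,x0:x1],cv2.COLOR_RGB2GRAY),3)
    c=cv2.HoughCircles(g,cv2.HOUGH_GRADIENT_ALT if False else cv2.HOUGH_GRADIENT,1,20,param1=120,param2=p2,minRadius=rr[0],maxRadius=rr[1])
    return None if c is None else c[0]+[x0,y0,0]
E
python3 - <<'E'
from h import *
im,d,p=load('w2')
c=circles(im,(275,370,145,232),(22,34)); print(c)
for t in c[:2]: print(onplane('wrist',[t[:2]],.029,p))
g=im.min(2); m=np.zeros(g.shape,bool); m[145:228,274:368]=g[145:228,274:368]>75
for b in blobs(m,1500):  # hex outline corners at rim top
    hull=cv2.convexHull(b); poly=cv2.approxPolyDP(hull,6,True).reshape(-1,2); print(len(poly)); w=onplane('wrist',poly,.006,p); print((w*1000).round(1), w.mean(0)*1000)
E
```

```text
[[320.5 198.5  30. ]]
[[0.44409372 0.09700703]]
6
[[449.5 146.3]
 [485.1 118.8]
 [503.   78.1]
 [436.   56.1]
 [400.9  83.8]
 [406.8 126.7]] [446.87151794 101.63877254]
```

Run:
```python
from h import *
q=down(110)
r.move_straight([.444,.099,.06],q,speed=.15)
print(r.move_straight([.444,.099,.029],q,speed=.05,max_force=10))
command_gripper(.03,force=30); s=r.read_state(); print(s['grip_width'],s['grip_force'],s['eef_pos'],s['contact_force'])
r.move_straight([.444,.099,.10],q,speed=.12)
s=r.read_state(); print(s['grip_width'],s['grip_force'])
r.move_straight([.3675,.2505,.10],q,speed=.2)
r.move_straight([.3675,.2505,.045],q,speed=.12)
print(r.move_straight([.3675,.2505,.0295],q,speed=.03,max_force=6)); print(r.read_state()['eef_pos'])
command_gripper(.085); r.move_straight([.3675,.2505,.14],q,speed=.15)
look('w3'); print(r.read_state()['time_s'])
```

```text
False
0.05313970411526859 30.774099826812744 [0.44417256 0.09901682 0.02951111] [-1.11060744 -1.02929986  4.99356188]
0.053459911749093876 31.5753310918808
True
[0.3673097  0.25043834 0.02950873]
11.1833
```

View pics/w3.png

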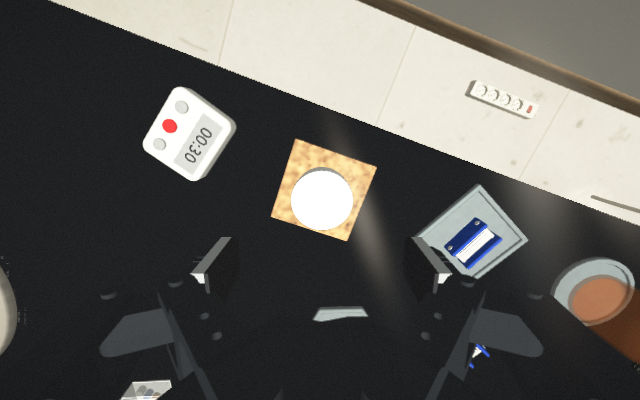

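The tin is parked upright in the middle of the mat, at about (322,199). Next is the bottle.

Run:
```python
from h import *
q=down(110)
r.move_straight([.50,.25,.24],q,speed=.25)
r.move_straight([.667,.244,.24],q,speed=.25)
im,d,p=look('w4'); h=cv2.cvtColor(im,cv2.COLOR_RGB2HSV); H,S,V=[h[...,i].astype(int) for i in range(3)]
blue=(H>105)&(H<130)&(S>130)&(V>60)
print('cap z.108'); describe('wrist',blue,.108,p,300)
print('keys'); describe('wrist',blue,.023,p,60)
print(r.read_state()['joint_positions'])
```

```text
cap z.108
wrist px [354. 281.] rect [726.3 169.2  38.2  11.7  85.3] circ [724.7 169.3  19.5]
wrist px [324. 195.] rect [666.6 243.6  38.1  39.5  46.9] circ [667.  244.2  20.1]
keys
wrist px [354. 281.] rect [755.3 121.6  51.3  15.7  85.3] circ [753.2 121.8  26.2]
wrist px [221. 224.] rect [565.3 141.    7.1  40.4  65.9] circ [565.1 140.9  20.2]
wrist px [232. 211.] rect [574.4 162.1  11.1  41.6  66.3] circ [573.2 159.4  20.8]
wrist px [324. 195.] rect [675.2 221.5  51.2  53.1  46.9] circ [675.7 222.4  27. ]
wrist px [210. 122.] rect [520.3 256.6  43.2  27.1  69.1] circ [518.8 256.8  23.7]
[ 2.43920755e-01  7.12595636e-01  9.40648962e-01  1.97372722e-04
  1.48973989e+00 -1.06007497e-01]
```

View pics/w4.png

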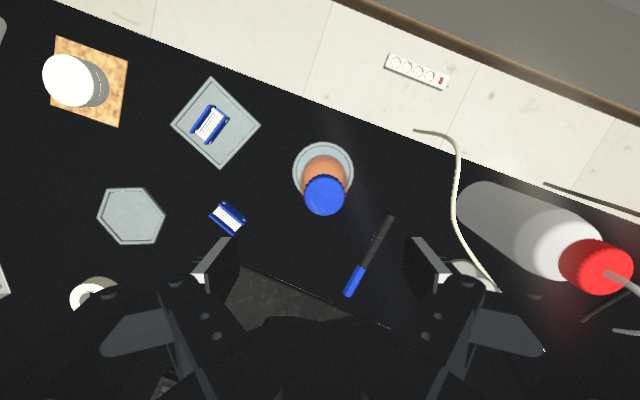

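The bottle's cap is at (324,195), and its base sits inside the round stand at (322,171). The hex stand at (131,216) is now empty. I'll pick up the bottle.

Run:
```python
from h import *
im,d,p=load('w4'); 
m=np.zeros(im.shape[:2],bool); m[180:250,90:170]=im[180:250,90:170].min(2)>70; print('hex'); describe('wrist',m,.006,p,500)
m[:]=0; m[70:172,165:265]=im[70:172,165:265].max(2)>70; print('sq'); describe('wrist',m,.006,p,500)
im,d,p=load('w1'); 
q=down(110); b=[.667,.244]
r.move_straight([*b,.15],q,speed=.15)
print(r.move_straight([*b,.078],q,speed=.08,max_force=10))
command_gripper(.03,force=40); s=r.read_state(); print(s['grip_width'],s['grip_force'],s['eef_pos'],s['contact_force'])
r.move_straight([*b,.16],q,speed=.1)
s=r.read_state(); print(s['grip_width'],s['grip_force'])
im,d,p=look('w5'); m[:]=0; m[20:235,200:440]=im[20:235,200:440].min(2)>70
print(r.read_state()['time_s'])
```

```text
hex
wrist px [131. 215.] rect [444.8 102.1  91.6  81.   81.6] circ [444.5 102.4  46.2]
sq
wrist px [214. 123.] rect [521.  256.5  80.4  80.5  64.8] circ [521.  256.6  55.1]
False
0.055417440164528375 42.22251892089844 [0.66741243 0.24412049 0.07882361] [0.29241798 0.51320484 3.58668061]
0.054903297934698184 42.528396248817444
16.0667
```

View pics/w5.png

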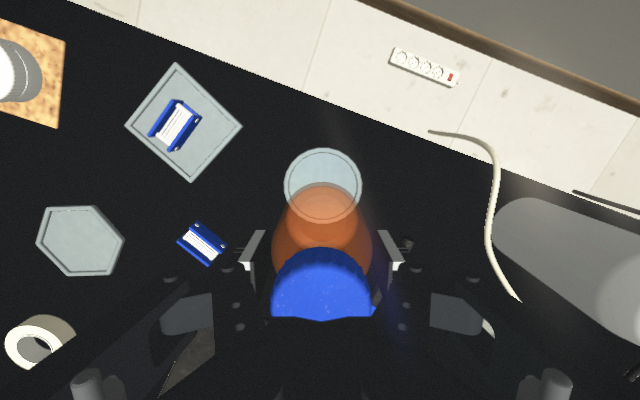

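The bottle hangs upright between the pads and the round stand's rim shows whole at (323,187). I'll place it on the hex stand.

Run:
```python
from h import *
q=down(110); b=[.4445,.1015]
r.move_straight([*b,.15],q,speed=.2)
r.move_straight([*b,.095],q,speed=.12)
print(r.move_straight([*b,.0785],q,speed=.03,max_force=6)); print(r.read_state()['eef_pos'])
command_gripper(.085); r.move_straight([*b,.22],q,speed=.15)
s=r.read_state(); print(s['contact_force'],s['time_s'])
im,d,p=look('w6'); h=cv2.cvtColor(im,cv2.COLOR_RGB2HSV); H,S,V=[h[...,i].astype(int) for i in range(3)]
print('cap'); describe('wrist',(H>105)&(H<130)&(S>130)&(V>60),.108,p,300)
```

```text
True
[0.44432688 0.10147818 0.07869038]
[-0.35794303  0.16192055  0.54180272] 20.2083
cap
wrist px [557. 249.] rect [655.6 129.6  35.3  15.3  85.3] circ [655.6 129.8  18.3]
wrist px [322. 200.] rect [443.2 101.5  38.   39.4  20. ] circ [443.2 101.4  20.1]
```

View pics/w6.png

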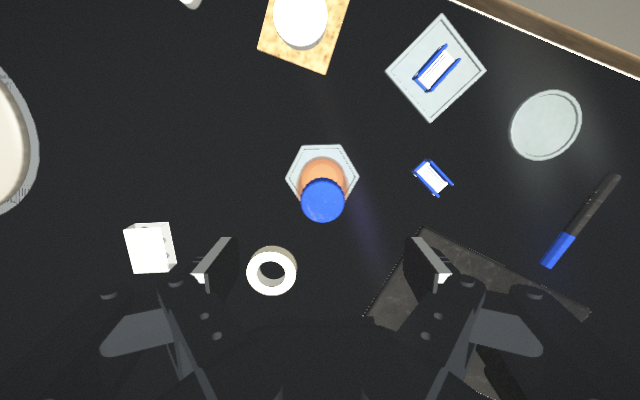

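The bottle stands in the hex recess with its cap at (322,200). The key set on the square stand at (436,68) is next.

Run:
```python
from h import *
q=down(69)
r.move_straight([.50,.22,.22],q,speed=.25)
r.move_straight([.5205,.2565,.15],q,speed=.2)
im,d,p=look('w7'); h=cv2.cvtColor(im,cv2.COLOR_RGB2HSV); H,S,V=[h[...,i].astype(int) for i in range(3)]
roi=np.zeros(V.shape,bool); roi[130:260,250:395]=1
blue=roi&(H>105)&(H<130)&(S>110)&(V>50)
print('keys'); describe('wrist',blue,.023,p,60)
al=np.concatenate([b for b in blobs(blue,60)]); w=onplane('wrist',al,.023,p); print('both',cv2.minAreaRect(np.float32(w*1000)))
```

```text
keys
wrist px [320. 190.] rect [517.6 257.5  42.9  22.8  69.6] circ [517.5 257.3  23.6]
both ((517.649658203125, 257.5129699707031), (42.87264633178711, 22.789358139038086), 69.58492279052734)
```

View pics/w7.png

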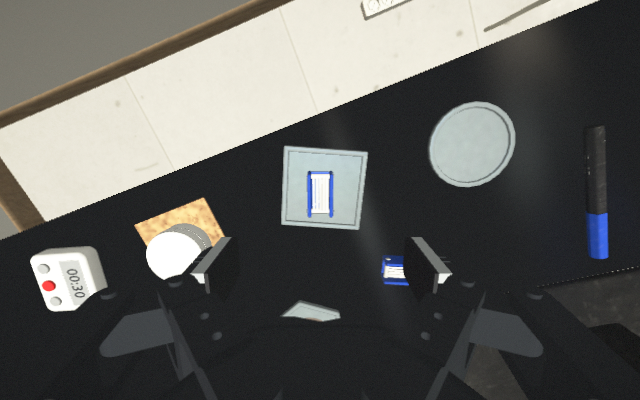

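The key set stands clear at (320,192) between the open fingers. The round stand is empty at (472,144). I'll pick the key set, then take one close look at the round stand.

Run:
```python
from h import *
for n,(x0,x1,y0,y1) in {'w5':(278,370,142,186),'w6':(500,592,80,170),'w7':(420,525,93,195)}.items():
    im,d,p=load(n); m=np.zeros(im.shape[:2],bool); m[y0:y1,x0:x1]=im[y0:y1,x0:x1].min(2)>75; print('round'); describe('wrist',m,.006,p,400)
q=down(69.4); b=[.5183,.2572]
command_gripper(.052)
r.move_straight([*b,.06],q,speed=.15)
print(r.move_straight([*b,.031],q,speed=.05,max_force=8))
command_gripper(.01,force=30); s=r.read_state(); print(s['grip_width'],s['grip_force'],s['eef_pos'],s['contact_force'])
r.move_straight([*b,.12],q,speed=.1)
s=r.read_state(); print(s['grip_width'],s['grip_force'])
r.move_straight([.664,.246,.14],q,speed=.2)
im,d,p=look('w8'); print(r.read_state()['time_s'])
```

```text
round
wrist px [322. 171.] rect [658.5 264.   79.2  37.7  20. ] circ [664.7 246.8  39.6]
round
wrist px [545. 125.] rect [662.9 243.   81.3  80.7  49.8] circ [663.9 242.6  42.4]
round
wrist px [472. 144.] rect [664.3 246.2  78.8  79.1  79.8] circ [664.4 246.   40. ]
False
0.023413928091999475 30.002928972244263 [0.51859836 0.25730732 0.03145823] [-0.3632841   0.09816386  2.38730603]
0.023200469686317535 29.6318981051445
26.025
```

View pics/w8.png

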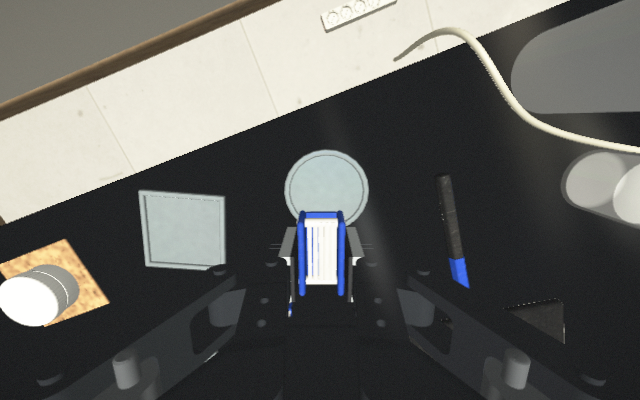

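The key set is held level at (321,250). The round stand is centred near (327,190). I'll measure both offsets and place it.

Run:
```python
from h import *
from scipy.optimize import least_squares
im,d,p=load('w8'); m=np.zeros(im.shape[:2],bool); m[140:205,275:380]=im[140:205,275:380].min(2)>75
c=max(blobs(m,400),key=len); c=c[c[:,1]<203]; w=onplane('wrist',c,.006,p)*1000
f=least_squares(lambda v:np.hypot(*(w-v).T)-40,[664,246],loss='soft_l1'); print('round',f.x,np.abs(f.fun).mean())
h=cv2.cvtColor(im,cv2.COLOR_RGB2HSV); k=np.zeros_like(m); k[205:305,296:348]=1
k&=(h[...,0]>105)&(h[...,0]<130)&(h[...,1]>110)&(h[...,2]>50)
describe('wrist',k,.1315,p,40); print(p[0])
```

```text
round [665.51448184 245.17584584] 0.43119799138409165
wrist px [321. 248.] rect [661.9 248.2  46.3  23.6  69.5] circ [661.8 248.   25.2]
[0.66304332 0.24605274 0.13905913]
```

Run:
```python
from h import *
q=down(69.4); b=[.6662,.2450]
r.move_straight([*b,.06],q,speed=.15)
print(r.move_straight([*b,.0315],q,speed=.03,max_force=5)); print(r.read_state()['eef_pos'])
command_gripper(.050); r.move_straight([*b,.15],q,speed=.12)
im,d,p=look('w9'); h=cv2.cvtColor(im,cv2.COLOR_RGB2HSV)
m=np.zeros(im.shape[:2],bool); m[120:270,250:400]=im[120:270,250:400].max(2)>75; describe('wrist',m,.006,p,500)
k=np.zeros_like(m); k[120:270,250:400]=1; k&=(h[...,0]>105)&(h[...,0]<130)&(h[...,1]>110)&(h[...,2]>50)
describe('wrist',k,.023,p,40); print(r.read_state()['time_s'])
cv2.imwrite('pics/w9c.png',im[100:300,200:440,::-1])
```

```text
True
[0.66593598 0.24490972 0.03148232]
wrist px [323. 187.] rect [665.9 245.8  78.6  78.7  23.7] circ [665.8 246.   39.8]
wrist px [321. 191.] rect [664.1 245.1  42.7  22.8  68.7] circ [664.1 245.   23.7]
29.1917
```

View pics/w9c.png

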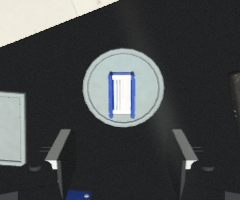

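The key set sits flat and about 2 mm from the centre of the round recess. Last, the tin goes onto the square stand.

Run:
```python
from h import *
im,d,p=load('w7'); m=np.zeros(im.shape[:2],bool); m[138:238,272:375]=im[138:238,272:375].max(2)>75; print('sq'); describe('wrist',m,.006,p,1500)
im,d,p=load('w3'); c=circles(im,(270,375,150,245),(25,37)); print(c,onplane('wrist',c[:1,:2],.029,p),p[0])
q=down(110); b=[.3675,.2505]
r.move_straight([.53,.25,.2],q,speed=.25); command_gripper(.085)
r.move_straight([*b,.15],q,speed=.2)
look('w10')
r.move_straight([*b,.06],q,speed=.15)
print(r.move_straight([*b,.029],q,speed=.05,max_force=8))
command_gripper(.03,force=30); s=r.read_state(); print(s['grip_width'],s['grip_force'],s['eef_pos'])
r.move_straight([*b,.11],q,speed=.12); s=r.read_state(); print(s['grip_width'],s['grip_force'],s['time_s'])
im,d,p=load('w10'); g=im.min(2); m[:]=0; m[150:245,270:375]=g[150:245,270:375]>225; describe('wrist',m,.029,p,1000)
```

```text
sq
wrist px [322. 187.] rect [520.6 256.8  79.9  80.   64.8] circ [520.3 256.7  55.2]
[[321.5 197.5  32. ]] [[0.36491999 0.2515566 ]] [0.36704001 0.25029195 0.13940869]
False
0.05369361445989579 30.751410126686096 [0.36766724 0.25057718 0.02947707]
0.05314820025447064 31.572784781455994 34.2833
wrist px [319. 196.] rect [365.8 250.   52.2  51.2  19.9] circ [365.9 250.   26.6]
```

Run:
```python
from h import *
q=down(110); b=[.5216,.2564]
r.move_straight([*b,.11],q,speed=.2); r.move_straight([*b,.045],q,speed=.12)
print(r.move_straight([*b,.0295],q,speed=.03,max_force=5)); print(r.read_state()['eef_pos'])
command_gripper(.085); r.move_straight([*b,.15],q,speed=.12)
im,d,p=look('w11'); m=np.zeros(im.shape[:2],bool); m[120:260,250:400]=im[120:260,250:400].min(2)>75; describe('wrist',m,.006,p,1500)
g=im.min(2); m[150:245,270:375]=g[150:245,270:375]>225; m[:150]=0; describe('wrist',m,.029,p,1000)
r.move_straight([.36,.17,.27],q,speed=.25)
a,_=optics.get_image('top'); b_,_=optics.get_image('side')
v=np.hstack([im[90:330,160:480],cv2.resize(a[110:330,230:430],(320,352))[:240] ]); save('fin',np.vstack([np.hstack([im[80:320,160:480],a[100:340,220:460]]),np.hstack([b_[170:390,200:520],np.zeros((220,240,3),np.uint8)])]))
print(r.read_state()['time_s'])
```

```text
True
[0.52135545 0.25628611 0.02954695]
wrist px [335. 202.] rect [541.4 246.9  79.9 126.6  64.7] circ [536.4 249.3  69.2]
wrist px [321. 197.] rect [520.  255.9  52.8  51.9  20. ] circ [520.  255.8  26.6]
39.1833
```

View pics/fin.png

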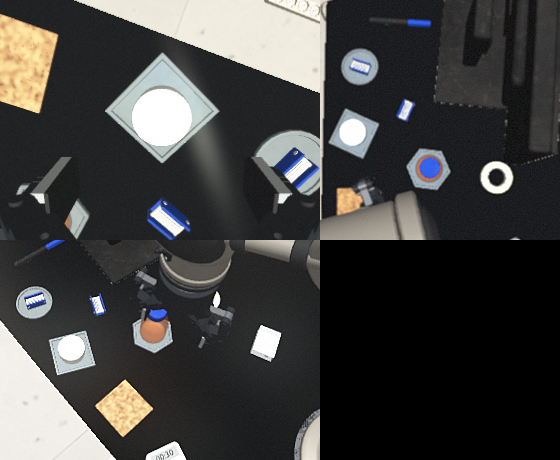

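All three composite views show the tin centred on the square stand, the bottle upright on the hex stand and the key set on the round stand. The tape (397,278) and the marker are where they started, and the gripper is clear.

Run:
```python
from h import *
print(r.finish_job())
```

```text
the job is handed in; nothing more can be done
None
```

The bottle is on the hexagonal stand, the tin on the square stand and the key set on the round stand; the last pictures show all three upright within about 2 mm of centre and let go, the tape and marker unmoved, and I handed the job in at about 39 s.

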